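Swing the fraction collector's spout to waste, then to the cylinder

TASK

Rinse the line, then start collecting: with one fingertip, or the fingers closed together, push gently on the side of the fraction collector's swinging spout until its nozzle is over the middle of the wide, low beaker, and let it rest there for a good second. Then push it on or back until the nozzle is over the middle of the tall, slim open cylinder, and leave it there. Do not grip the spout, and leave the vessels, the amber bottle and the wrench where they stand.

Things in the scene. Friction and masses are not known exactly. Their poses are not given: they have to be found in the camera images.
- collector: Fraction collector, fixed: white housing 310 x 310 x 24 mm, round dark grey deck of radius 152 mm, its top 30 mm above the bench. Origin at bench height under its centre, straight below the spout's pivot; z up. A post of radius 19 mm (foot 30 mm) carries the spout. Beaker, cylinder and two vials stand on the deck, shuffled, 125 mm from the pivot near +60, +115, -60, -115 degrees from its +x axis.
- spout (a joint): Angle of the spout about its upright pivot: 0 when it points along the collector's +x axis, positive anticlockwise seen from above; stops at -2.6 and 2.6, starts within -0.6 to 0.6. Friction about 0.2 N m (2.5 N at 80 mm from the pivot), no spring: it stays where left. Hub radius 23 mm, from z = 122 to 152 mm above the bench; black cap on it to 158 mm.
- nozzle (a point): Lower tip of the spout's nozzle, 125 mm from the pivot on the bar's centre line, 118 mm above the bench. The spout is a flat-sided aluminium bar, 14 mm wide, 18 mm tall (z = 128 to 146 mm above the bench), from the hub out to 135 mm from the pivot, on one side only, passing freely above the vessels. Black nozzle holder: radius 7.5 mm, z = 130 to 150 mm.
- beaker: Wide, low, open white plastic beaker, loose, mouth radius 31 mm (inside 28 mm), 55 mm tall, so its rim is 85 mm above the bench. Origin at the centre of its underside.
- cylinder: Tall, slim, open straight white plastic cylinder, loose, radius 20 mm (inside 17.5 mm), 78 mm tall, so its rim is 108 mm above the bench. Origin at the centre of its underside.
- vial1: Short capped glass vial, loose, radius 13.5 mm, 42 mm tall, white cap. Origin at the centre of its underside. Leave alone.
- vial2: A second vial like vial1. Leave alone.
- bottle: Amber glass bottle with a cap standing on the bench about 240 mm to the collector's +y side, radius 36 mm, 150 mm tall. Origin at the centre of its underside. Leave alone.
- wrench: Steel wrench, 150 mm long, lying on the bench about 250 mm to the collector's -y side. Origin at its middle, on its underside. Leave alone.
Mind the look-alikes: they are no part of the job. Leave any turquoise look-alike of the cylinder alone.

How it is judged:
By the outcome, as a careful person would: the job done as asked, in the order asked, and still so for the second after the job is handed in, with the robot touching nothing.
It also fails if it takes over 67 s, if anything falls off the work surface, if the arm or the gripper's body presses on something with over 40 N, if the wrist force passes 120 N, or if a joint passes its speed limit or range.

ROBOT

A 6-joint arm with a two-finger parallel gripper is mounted at the origin on the work surface. World frame = base frame: x ahead of the robot, y to its left, z up, the work surface at z = 0. Lengths are in m, angles in rad, forces in N, time in s.
With the tool pointing down it reaches from about 0.375 to 0.925 m from the base axis. Payload 5.7 kg.
Tool frame: the origin (TCP) lies at the very end of the fingers, on their centre line; the grasp point (between the pads) lies 19 mm behind it (arm.pinch_z is the distance from the TCP to the grasp point, in m); z points along the fingers, y is the line along which they close (so a half turn about z gives the same grasp; the last joint's range is limited). The gripper opens to 88 mm and grips with 3 to 60 N. Pads are 20 mm wide; open, the fingers measure 115 mm over their backs; the gripper's body (75 mm by 178 mm) begins 61 mm behind the grasp point.
Start: joints at [1.16, 0.359, 1.51, -0, 1.272, -0.115], TCP at [0.175, 0.574, 0.223] pointing down, gripper open.
Joint ranges: [-2.97, 2.97], [-1.01, 2.36], [0.21, 2.38], [-0.96, 4.11], [0.2, 2.71], [-2.98, 2.98]. Speed limits (rad/s): [2.39, 2.39, 3.14, 3.14, 3.14, 3.14].

INTERFACE

Orientations are given as a 3x3 rotation matrix whose columns are the frame's x, y, z axes.
In Python, from workcell import arm gives the robot as it stands.
- The arm moves only by the tool play_rows, never from a script. Its argument "increments" is one flat list of numbers, 7 for each row, row after row: the shift along the tool's x, y, z in cm, then the turn, a rotation vector about the tool's x, y, z in degrees, then the gripper command: -1 is shut, 1 is fully open, values between are in proportion. In form: [dx, dy, dz, rx, ry, rz, grip, dx, dy, dz, rx, ry, rz, grip, ...]. A call has 1 to 20 rows; each row is the pose to reach, as a shift and turn from the pose commanded when the call began, along the tool's axes at that moment; what a row does not reach only later rows make up. A row lasts 1/10 s, in which the tool goes at most 50 mm and 8.59 degrees, less where a joint would pass 70% of its speed; a pose out of reach is approached as far as the arm can. A call with a gripper value outside its range is refused whole. The fingers move at their own pace and stop on an object; "force" is the grip in N (left out, the last holds). Time passes only in rows, so rows that repeat a pose let the fingers close. It gives the time, the measured TCP pose, the force, the opening and the grip force at its end, in the units of the state.
- arm.get_state(): the state, without advancing time (a new reading comes with each control period).
- arm.camera(name): name is "scene" or "side" or "wrist"; returns the picture (400x640x3 uint8, red, green, blue); there is no depth.
- arm.camera_info(name): a dict with "fx", "fy", "cx", "cy" (pixels), "R" (3x3) and "t" (3): a world point X has camera coordinates R X + t; the wrist camera has in their place "T_tool_cam" (4x4, takes a point from camera to tool coordinates, whose origin is the TCP and whose axes are the flange's). Camera axes: x right, y down, z forward; pixel columns grow to the right and rows downward; lengths in m; the calibration is good to about 2 mm. A picture is of the moment at which its call begins: read the wrist's pose just before it. camera_info takes no time and is no camera call.
- arm.finish_job(): hands the job in; it is judged then, once.
Trained networks look in the newest picture that a camera, given by its name, has taken for a name from the list of things; names that differ only in an ending like _2 or _b are one class to them, and where a whole thing is asked for, a point or a joint stands for the part that bears it (a point fixed in the world has none). Each returns a list of dicts, best first, with "p" (0 to 1); they miss things now and then, are a little off and sometimes report something else, mostly with a low value. They report only what shows in the picture. A call takes as long as a camera call. They do not tell look-alikes from the thing itself.
- arm.masks_of(camera, thing): "mask" (400x640 bool, what is visible of it) and "rect" ([left, top, right, bottom] in pixels, round what is visible of it).
- arm.landmark_of(camera, thing): "centre" ([column, row] in pixels: a listed point, or the origin of a listed thing).
The state is a dict: "clock": time; "joints": joint angles; "qd": joint speeds; "joint_efforts": joint torques, N m; "tool_pos": TCP position; "ee_rot": TCP orientation; "force": force on the tool from outside, world axes, zero at the start; "ft_torque": the same for the moment, N m; "opening": opening from 0.0 (shut) to 1.0 (fully open); "gripper_force": force on a finger pad.
Only numpy, scipy, OpenCV 4.12 (cv2) and the standard library are available. Lean on these libraries where they do the work, as an engineer would, in place of code of your own. Each camera call takes 0.05 s, during which the arm holds its last target. There are 200 camera calls.

## Working session

There is one attempt and no reset: what is moved stays moved. The work goes in short steps, Python scripts to look and compute and a tool call to move; the robot and the scene stay as the last step left them, time stands still between calls to the robot, and variables do not carry over. Pictures are saved under pics/ and viewed, at most 10 in all, crops included, and the job is handed in when it is done.

Besides the shell and the picture viewer there is one more tool, called after "Emit:" by a JSON object that holds its "fn" and its "kwargs", one argument or row to a line. play_rows: Moves the arm, as the interface text tells. Its arguments: {"type":"object","properties":{"increments":{"type":"array","items":{"type":"number"}},"force":{"type":"number"}},"required":["increments"]}

```bash
mkdir -p pics; cat > h.py <<'E'
from workcell import arm
import numpy as np, cv2
def ray(cam,uv):
    i=arm.camera_info(cam)
    d=np.array([(uv[0]-i['cx'])/i['fx'],(uv[1]-i['cy'])/i['fy'],1.])
    if 'R' in i: R=np.array(i['R']).T; o=-R@np.array(i['t'])
    else:
        s=arm.get_state(); T=np.array(i['T_tool_cam']); E=np.array(s['ee_rot'])
        R=E@T[:3,:3]; o=E@T[:3,3]+np.array(s['tool_pos'])
    return o,R@d
def at_z(cam,uv,z):
    o,d=ray(cam,uv); return (o+d*(z-o[2])/d[2]).round(4)
def save(img,n): cv2.imwrite('pics/'+n,img[...,::-1])
E
python3 - <<'E'
from h import *
for c in('scene','side'):
    save(arm.camera(c),c+'0.png')
    for t,z in dict(collector=0,nozzle=.118,beaker=.03,cylinder=.03,vial1=.03,bottle=0,wrench=0).items():
        for r in arm.landmark_of(c,t)[:3]: print(c,t,round(r['p'],2),np.round(r['centre'],1),at_z(c,r['centre'],z))
print(arm.get_state()['clock'],arm.get_state()['ee_rot'])
a=cv2.imread('pics/scene0.png');b=cv2.imread('pics/side0.png')
E
```

```text
scene collector 0.79 [339.1 217.1] [ 0.5961 -0.0356  0.    ]
scene nozzle 0.73 [284.8 174.1] [ 0.7103 -0.085   0.118 ]
scene beaker 0.86 [350.2 179.8] [ 0.5115 -0.1343  0.03  ]
scene cylinder 0.9 [239.6 253.6] [0.8618 0.0326 0.03  ]
scene cylinder 0.74 [409.7 278.6] [0.5979 0.2465 0.03  ]
scene cylinder 0.73 [317.4 232.4] [0.6885 0.0352 0.03  ]
scene vial1 0.76 [369.2 231.4] [0.5864 0.0807 0.03  ]
scene vial1 0.74 [306.  181.3] [ 0.616  -0.1759  0.03  ]
scene vial1 0.55 [324.3 289.3] [0.7569 0.2018 0.03  ]
scene bottle 0.59 [325.9 290.6] [0.7402 0.1769 0.    ]
side collector 0.63 [352.8 220.7] [ 0.7503 -0.0173  0.    ]
side collector 0.61 [291.5 247. ] [ 0.5977 -0.0355  0.    ]
side nozzle 0.59 [351.1 220.7] [ 0.7088 -0.0914  0.118 ]
side beaker 0.85 [265.2 287.1] [ 0.5153 -0.1247  0.03  ]
side cylinder 0.93 [251.2 169.9] [0.5701 0.1864 0.03  ]
side cylinder 0.9 [321.7 200.3] [0.6964 0.0406 0.03  ]
side cylinder 0.64 [393.2 206. ] [ 0.8411 -0.0307  0.03  ]
side vial1 0.81 [325.2 283.2] [ 0.6299 -0.1579  0.03  ]
side vial1 0.74 [269.  200.9] [0.5836 0.0808 0.03  ]
side bottle 0.94 [322.2 164.6] [0.7454 0.1683 0.    ]
side wrench 0.7 [305.5 357.4] [ 0.5472 -0.2736  0.    ]
0.8 [[-9.56566282e-01  2.91514920e-01  3.72266184e-06]
 [ 2.91514918e-01  9.56566279e-01 -8.45793977e-05]
 [-2.82171291e-05 -7.98205885e-05 -9.99999996e-01]]
```

View pics/scene0.png

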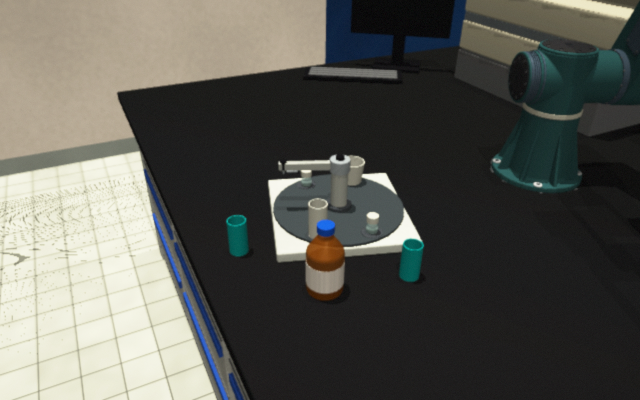

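View pics/side0.png

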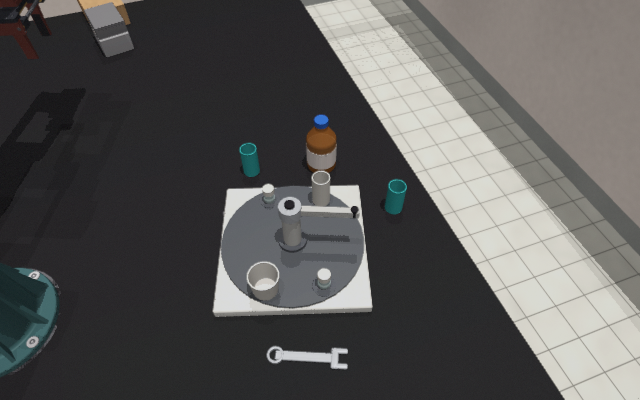

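The white cylinder is at scene (317,215) / side (321,188). Its look-alikes are turquoise, at scene (238,237) and (410,260). The beaker is at side (264,281), vials at side (268,195) and (324,280), and the spout points right with its nozzle at side (354,212). Next I'll move above for a close look with the wrist camera.

Emit:
{"fn": "play_rows", "kwargs": {
  "increments": [-2,-2,-3,0,0,0,-1,-6,-5,-6,0,0,0,-1,-10,-8,-9,0,0,0,-1,-14,-11,-12,0,0,0,-1,-18,-14,-15,0,0,0,-1,-22,-17,-15,0,0,0,-1,-26,-20,-15,0,0,0,-1,-30,-23,-15,0,0,0,-1,-34,-26,-15,0,0,0,-1,-38,-29,-15,0,0,0,-1,-42,-32,-15,0,0,0,-1,-45,-35,-15,0,0,0,-1,-48,-38,-15,0,0,0,-1,-51,-41,-15,0,0,0,-1,-54,-43,-15,0,0,0,-1,-55,-44,-15,0,0,0,-1,-55,-44,-15,0,0,0,-1,-55,-44,-15,0,0,0,-1],
  "force": 20
}}

```text
clock: 2.6
tool_pos: [0.572, -0.0064, 0.3725]
ee_rot: [[-0.957, 0.292, -0.001], [0.292, 0.957, 0.001], [0.001, 0.0, -1.0]]
force: [0.3, -0.6, 0.3]
opening: 0.007
gripper_force: 0.0
```

```bash
python3 - <<'E'
from h import *
s=arm.get_state(); print(s['clock'],np.round(s['tool_pos'],4),np.round(s['joints'],2),s['opening'],s['force'])
c='wrist'; save(arm.camera(c),'w0.png')
for t,z in dict(collector=0,nozzle=.118,beaker=.03,cylinder=.03,vial1=.03).items():
    for r in arm.landmark_of(c,t)[:3]: print(t,round(r['p'],2),np.round(r['centre'],1),at_z(c,r['centre'],z))
E
```

```text
2.6 [ 0.572  -0.0064  0.3725] [-0.13  0.22  1.34  0.    1.58 -1.41] 0.006789206007225967 [ 0.31078329 -0.61156276  0.3441957 ]
collector 0.94 [308.6 178.6] [ 0.5994 -0.0364  0.    ]
beaker 0.95 [246.7 150.6] [ 0.5152 -0.1225  0.03  ]
cylinder 0.76 [363.3 214.5] [0.689  0.0432 0.03  ]
cylinder 0.65 [431.7 124.1] [0.5649 0.1962 0.03  ]
vial1 0.79 [368.3 151.8] [0.5793 0.0806 0.03  ]
vial1 0.73 [250.5 211.2] [ 0.6221 -0.1557  0.03  ]
```

View pics/w0.png

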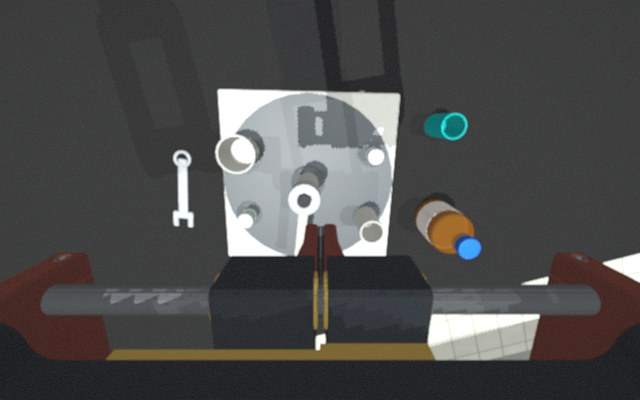

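The wrist view shows the white cylinder's rim at (371,231), the beaker's rim at (236,153), the spout hub at (304,200) and a turquoise look-alike at (446,126). I'll take rim positions from a close crop.

```bash
python3 - <<'E'
from h import *
im=cv2.imread('pics/w0.png')[80:270,205:405]
cv2.imwrite('pics/w0c.png',cv2.resize(im,None,fx=3.1,fy=3.1,interpolation=cv2.INTER_CUBIC))
c='wrist'
for n,uv,z in(('beaker',(236,153),.085),('cyl',(371,231),.108),('cap',(304,200),.158)): print(n,at_z(c,uv,z))
g=arm.camera(c)
for n,uv,z,r in(('beaker',(236,153),.085,.0295),('cyl',(371,231),.108,.019)):
    m=arm.masks_of(c,'beaker' if n=='beaker' else 'cylinder')[0]; print(n,m['rect'],m['p'])
E
```

```text
beaker [ 0.5126 -0.125   0.085 ]
cyl [0.6905 0.0436 0.108 ]
cap [ 0.5976 -0.0363  0.158 ]
beaker [216.7, 131.9, 258.9, 173.4] 0.78
cyl [423.5, 112.5, 465.2, 141.8] 0.84
```

View pics/w0c.png

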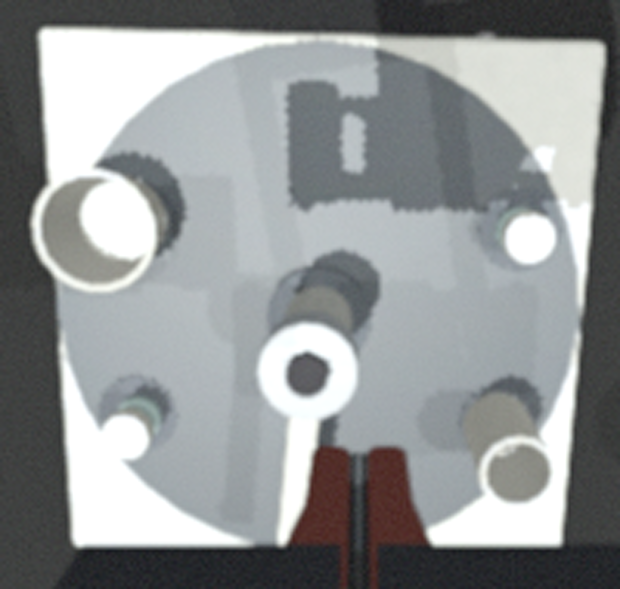

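Emit:
{"fn": "play_rows", "kwargs": {
  "increments": [-3,0,3,0,0,2,-1,-6,0,6,0,0,4,-1,-9,0.1,9,0,0,6,-1,-12.2,0.2,12,0,0,8,-1,-12.2,0.2,15,0,0,8,-1,-12.2,0.2,18,0,0,8,-1,-12.2,0.2,21,0,0,8,-1,-12.2,0.2,23,0,0,8,-1,-12.2,0.2,24.6,0,0,8,-1,-12.2,0.2,24.6,0,0,8,-1,-12.2,0.2,24.6,0,0,8,-1]
}}

```text
clock: 4.15
tool_pos: [0.6901, -0.0409, 0.1268]
ee_rot: [[-0.907, 0.422, -0.0], [0.422, 0.907, -0.0], [0.0, -0.0, -1.0]]
force: [-0.6, -0.2, -0.6]
opening: 0.01
gripper_force: 0.0
```

```bash
cat >> h.py <<'E'
P=np.array([.5975,-.036])
def arc(b0,b1,n,side,a=.085,off=.0205):
    """rows taking the TCP beside the bar (side +1 = ccw side) from bar angle b0 to b1 (deg)"""
    s=arm.get_state(); E=np.array(s['ee_rot']); t=np.array(s['tool_pos'])
    yaw0=np.degrees(np.arctan2(E[1,1],E[0,1]))
    for b in np.linspace(b0,b1,n+1)[1:]:
        r=np.radians(b); u=np.array([np.cos(r),np.sin(r)]); q=P+a*u+side*off*np.array([-u[1],u[0]])
        d=E.T@np.r_[q-t[:2],0]*100
        turn=-((b+90-yaw0+180)%360-180)
        print(f"{d[0]:.1f}, {d[1]:.1f}, 0, 0, 0, {turn:.0f}, -1,",end=' ')
    print()
E
python3 - <<'E'
from h import *
s=arm.get_state(); print(s['clock'],np.round(s['tool_pos'],4),s['force'])
c='wrist'; 
arc(-11,-71,20,1)
save(arm.camera('scene')[120:280,210:430],'s1.png'); save(cv2.resize(arm.camera('side')[130:330,200:420],None,fx=3,fy=3),'s1.png')
E
```

```text
4.15 [ 0.6901 -0.0409  0.1268] [-0.55924441 -0.22974072 -0.63703312]
0.6, 0.2, 0, 0, 0, -11, -1, 0.5, -0.3, 0, 0, 0, -8, -1, 0.3, -0.7, 0, 0, 0, -5, -1, 0.2, -1.1, 0, 0, 0, -2, -1, 0.1, -1.6, 0, 0, 0, 1, -1, -0.0, -2.0, 0, 0, 0, 4, -1, -0.1, -2.5, 0, 0, 0, 7, -1, -0.1, -2.9, 0, 0, 0, 10, -1, -0.1, -3.4, 0, 0, 0, 13, -1, -0.1, -3.8, 0, 0, 0, 16, -1, -0.1, -4.3, 0, 0, 0, 19, -1, -0.0, -4.8, 0, 0, 0, 22, -1, 0.0, -5.2, 0, 0, 0, 25, -1, 0.1, -5.7, 0, 0, 0, 28, -1, 0.3, -6.1, 0, 0, 0, 31, -1, 0.4, -6.5, 0, 0, 0, 34, -1, 0.6, -6.9, 0, 0, 0, 37, -1, 0.8, -7.4, 0, 0, 0, 40, -1, 1.0, -7.8, 0, 0, 0, 43, -1, 1.2, -8.2, 0, 0, 0, 46, -1,
```

View pics/s1.png

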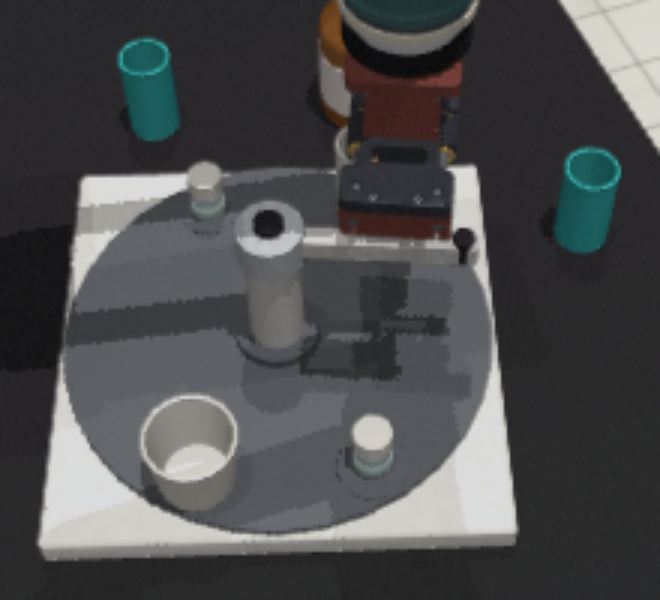

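The closed fingers sit behind the bar on its +y side, and the nozzle is at crop (463,240). Now I'll sweep clockwise.

Emit:
{"fn": "play_rows", "kwargs": {
  "increments": [0,-0.5,0,0,0,-1,-1,0.1,-1,0,0,0,-2,-1,0.1,-1.6,0,0,0,1,-1,0,-2,0,0,0,4,-1,-0.1,-2.5,0,0,0,7,-1,-0.1,-2.9,0,0,0,10,-1,-0.1,-3.4,0,0,0,13,-1,-0.1,-3.8,0,0,0,16,-1,-0.1,-4.3,0,0,0,19,-1,0,-4.8,0,0,0,22,-1,0,-5.2,0,0,0,25,-1,0.1,-5.7,0,0,0,28,-1,0.3,-6.1,0,0,0,31,-1,0.4,-6.5,0,0,0,34,-1,0.6,-6.9,0,0,0,37,-1,0.8,-7.4,0,0,0,40,-1,1.0,-7.8,0,0,0,43,-1,1.2,-8.2,0,0,0,46,-1]
}}

```text
clock: 6.05
tool_pos: [0.6449, -0.1102, 0.1274]
ee_rot: [[-0.325, 0.946, 0.002], [0.946, 0.325, 0.001], [0.0, 0.002, -1.0]]
force: [0.8, 1.8, 0.1]
opening: 0.008
gripper_force: 1.1
```

```bash
python3 - <<'E'
from h import *
s=arm.get_state(); print(s['clock'],np.round(s['tool_pos'],4),s['force'])
arc(-71,-128,19,1)
save(cv2.resize(arm.camera('side')[130:330,200:420],None,fx=2,fy=2),'s2.png')
E
```

```text
6.05 [ 0.6449 -0.1102  0.1274] [0.77040652 1.78517128 0.14351663]
-0.0, -0.5, 0, 0, 0, 3, -1, -0.1, -0.9, 0, 0, 0, 6, -1, -0.2, -1.4, 0, 0, 0, 9, -1, -0.2, -1.8, 0, 0, 0, 12, -1, -0.2, -2.3, 0, 0, 0, 15, -1, -0.2, -2.7, 0, 0, 0, 18, -1, -0.1, -3.2, 0, 0, 0, 21, -1, -0.0, -3.6, 0, 0, 0, 24, -1, 0.0, -4.1, 0, 0, 0, 27, -1, 0.2, -4.5, 0, 0, 0, 30, -1, 0.3, -5.0, 0, 0, 0, 33, -1, 0.5, -5.4, 0, 0, 0, 36, -1, 0.7, -5.8, 0, 0, 0, 39, -1, 0.9, -6.2, 0, 0, 0, 42, -1, 1.1, -6.6, 0, 0, 0, 45, -1, 1.3, -7.0, 0, 0, 0, 48, -1, 1.6, -7.4, 0, 0, 0, 51, -1, 1.9, -7.7, 0, 0, 0, 54, -1, 2.2, -8.1, 0, 0, 0, 57, -1,
```

View pics/s2.png

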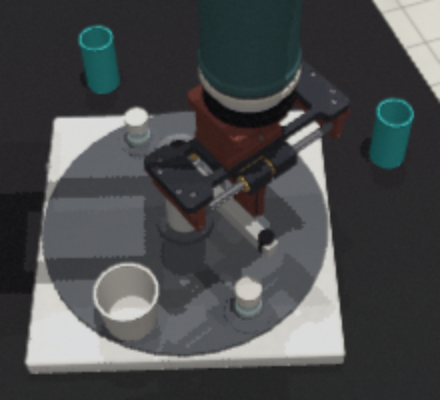

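The bar is following: the nozzle is now at crop (265,238), at about -70°. I'll continue.

Emit:
{"fn": "play_rows", "kwargs": {
  "increments": [0,-0.5,0,0,0,3,-1,-0.1,-0.9,0,0,0,6,-1,-0.2,-1.4,0,0,0,9,-1,-0.2,-1.8,0,0,0,12,-1,-0.2,-2.3,0,0,0,15,-1,-0.2,-2.7,0,0,0,18,-1,-0.1,-3.2,0,0,0,21,-1,0,-3.6,0,0,0,24,-1,0,-4.1,0,0,0,27,-1,0.2,-4.5,0,0,0,30,-1,0.3,-5.0,0,0,0,33,-1,0.5,-5.4,0,0,0,36,-1,0.7,-5.8,0,0,0,39,-1,0.9,-6.2,0,0,0,42,-1,1.1,-6.6,0,0,0,45,-1,1.3,-7.0,0,0,0,48,-1,1.6,-7.4,0,0,0,51,-1,1.9,-7.7,0,0,0,54,-1,2.2,-8.1,0,0,0,57,-1,2.2,-8.1,0,0,0,57,-1]
}}

```text
clock: 8.1
tool_pos: [0.5611, -0.1163, 0.1274]
ee_rot: [[0.614, 0.789, 0.002], [0.789, -0.614, -0.001], [0.0, 0.002, -1.0]]
force: [1.3, -0.3, 1.3]
opening: 0.005
gripper_force: 0.3
```

```bash
python3 - <<'E'
from h import *
s=arm.get_state(); print(s['clock'],np.round(s['tool_pos'],4),s['force'],np.round(s['ee_rot'],3).tolist())
arc(-128,-133.5,6,1)
im=arm.camera('side')
for r in arm.landmark_of('side','nozzle')[:2]:
    q=at_z('side',r['centre'],.118); print(r['p'],r['centre'],q,np.degrees(np.arctan2(*(q[:2]-P)[::-1])),np.hypot(*(q[:2]-P)))
save(cv2.resize(im[170:330,200:380],None,fx=4,fy=3.7),'s3.png')
E
```

```text
8.1 [ 0.5611 -0.1163  0.1274] [ 1.3106784  -0.32622552  1.34169138] [[0.614, 0.789, 0.002], [0.789, -0.614, -0.001], [0.0, 0.002, -1.0]]
0.0, -0.2, 0, 0, 0, 1, -1, 0.0, -0.3, 0, 0, 0, 2, -1, -0.0, -0.4, 0, 0, 0, 3, -1, -0.0, -0.6, 0, 0, 0, 4, -1, -0.1, -0.7, 0, 0, 0, 5, -1, -0.1, -0.8, 0, 0, 0, 6, -1, 
0.69 [267.5, 272.1] [ 0.5228 -0.144   0.118 ] -124.67031791098057 0.13131675445273538
```

View pics/s3.png

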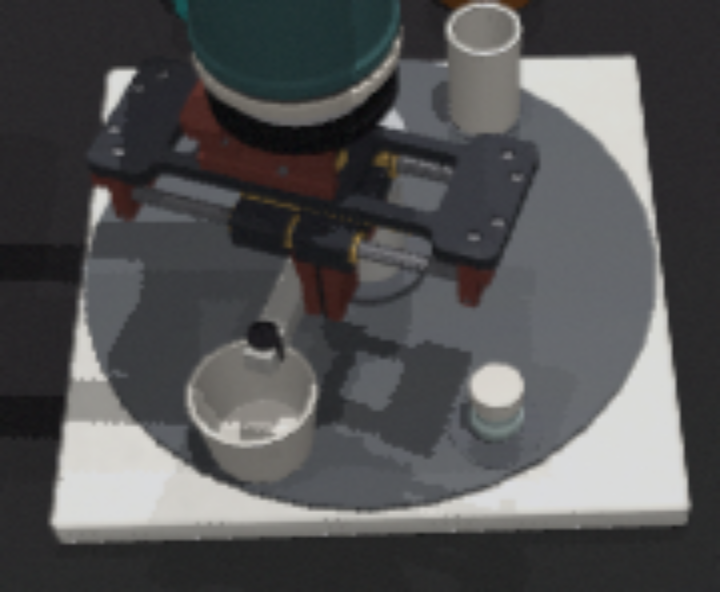

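The nozzle tip at crop (281,357) is just short of the beaker's middle, so a few more degrees.

Emit:
{"fn": "play_rows", "kwargs": {
  "increments": [0,-0.2,0,0,0,1,-1,0,-0.3,0,0,0,2,-1,0,-0.4,0,0,0,3,-1,0,-0.6,0,0,0,4,-1,0,-0.7,0,0,0,5,-1,-0.1,-0.8,0,0,0,6,-1,-0.1,-0.8,0,0,0,6,-1]
}}

```text
clock: 8.9
tool_pos: [0.554, -0.1113, 0.1266]
ee_rot: [[0.695, 0.719, 0.0], [0.719, -0.695, 0.001], [0.001, -0.0, -1.0]]
force: [2.0, -0.6, 0.7]
opening: 0.009
gripper_force: 0.7
```

```bash
python3 - <<'E'
from h import *
s=arm.get_state(); print(s['clock'],np.round(s['tool_pos'],4),s['force'])
def ang(q): return q[:2],np.degrees(np.arctan2(*(q[:2]-P)[::-1])).round(1),np.hypot(*(q[:2]-P)).round(4)
print('prev tip',ang(at_z('side',(270.2,266.5),.118)),'prev holder top',ang(at_z('side',(265.7,259),.150)))
print('beaker rim',ang(at_z('side',(263,274.5),.085)))
im=arm.camera('side'); sc=arm.camera('scene')
a=cv2.resize(im[240:310,225:305],(400,350),interpolation=cv2.INTER_CUBIC); b=cv2.resize(sc[145:215,310:390],(400,350),interpolation=cv2.INTER_CUBIC)
save(np.hstack([a,b]),'s4.png')
E
```

```text
8.9 [ 0.554  -0.1113  0.1266] [ 1.95498348 -0.56865125  0.69535838]
prev tip (array([ 0.5307, -0.1346]), np.float64(-124.1), np.float64(0.1191)) prev holder top (array([ 0.5249, -0.1359]), np.float64(-126.0), np.float64(0.1235))
beaker rim (array([ 0.5157, -0.1272]), np.float64(-131.9), np.float64(0.1225))
```

View pics/s4.png

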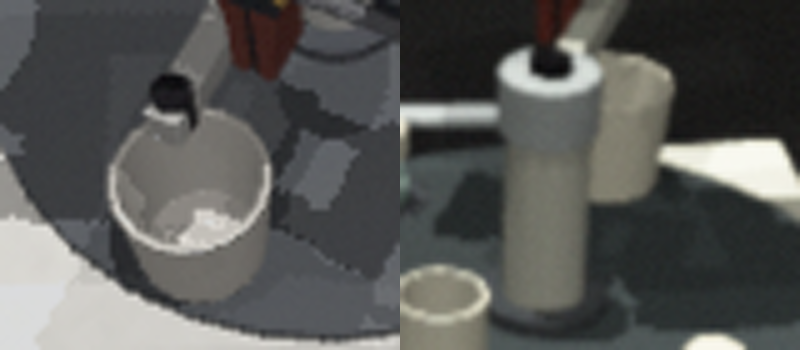

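```bash
python3 - <<'E'
from h import *
def ang(q): return q[:2],np.degrees(np.arctan2(*(q[:2]-P)[::-1])).round(1),np.hypot(*(q[:2]-P)).round(4)
print('tip',ang(at_z('side',(263.4,265.6),.118)),'holder',ang(at_z('side',(259.4,258.4),.150)))
print('beaker rim',ang(at_z('side',(263,276),.085)))
print('cap scene',at_z('scene',(340,157),.158),'beaker scene',ang(at_z('scene',(356.5,160.5),.085)))
E
```

```text
tip (array([ 0.5195, -0.1284]), np.float64(-130.2), np.float64(0.1209)) holder (array([ 0.5147, -0.1308]), np.float64(-131.1), np.float64(0.1259))
beaker rim (array([ 0.5149, -0.1302]), np.float64(-131.2), np.float64(0.1253))
cap scene [ 0.5985 -0.037   0.158 ] beaker scene (array([ 0.4994, -0.1286]), np.float64(-136.7), np.float64(0.1349))
```

Emit:
{"fn": "play_rows", "kwargs": {
  "increments": [0,-0.1,0,0,0,0.5,-1,0,-0.2,0,0,0,1,-1,0,-0.2,0,0,0,1,-1,0,1,0,0,0,1,-1,0,2,0,0,0,1,-1,0,2,-2,0,0,1,-1,0,2,-5,0,0,1,-1,0,2,-6,0,0,1,-1,0,2,-6,0,0,1,-1,0,2,-6,0,0,1,-1,0,2,-6,0,0,1,-1,0,2,-6,0,0,1,-1,0,2,-6,0,0,1,-1,0,2,-6,0,0,1,-1,0,2,-6,0,0,1,-1,0,2,-6,0,0,1,-1,0,2,-6,0,0,1,-1,0,2,-6,0,0,1,-1,0,2,-6,0,0,1,-1,0,2,-6,0,0,1,-1]
}}

```text
clock: 11.0
tool_pos: [0.5683, -0.1257, 0.1867]
ee_rot: [[0.706, 0.708, -0.0], [0.708, -0.706, -0.0], [-0.0, 0.0, -1.0]]
force: [0.3, -0.2, 0.4]
opening: 0.004
gripper_force: 0.0
```

```bash
python3 - <<'E'
from h import *
s=arm.get_state(); print(s['clock'],np.round(s['tool_pos'],4),s['force'])
im=arm.camera('side'); sc=arm.camera('wrist')
a=cv2.resize(im[240:310,225:305],(400,350),interpolation=cv2.INTER_CUBIC); b=cv2.resize(sc,(400,250))
save(np.hstack([a,np.vstack([b,np.zeros((100,400,3),np.uint8)])]),'s5.png')
arc(-134,-134.1,1,-1,off=.040)
E
```

```text
11.0 [ 0.5683 -0.1257  0.1867] [ 0.32295422 -0.22548574  0.38738709]
-0.2, -8.1, 0, 0, 0, -1, -1,
```

View pics/s5.png

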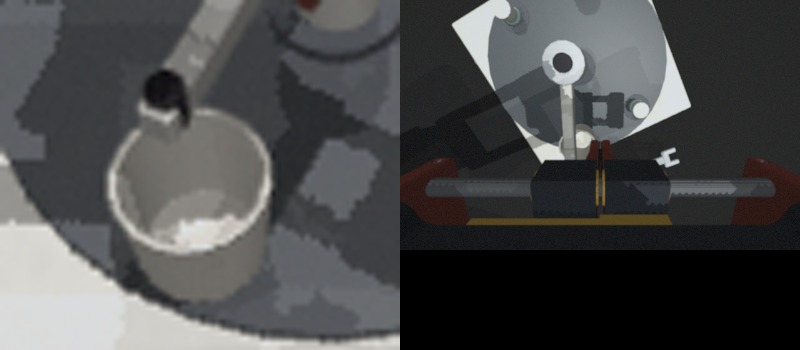

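The nozzle tip at crop (183,123) is over the beaker's middle and has rested for over 1.5 s. Next I'll cross over the bar and descend on its other side.

Emit:
{"fn": "play_rows", "kwargs": {
  "increments": [0,-2,0,0,0,0,-1,0,-5,0,0,0,0,-1,-0.2,-8.2,0,0,0,0,-1,-0.2,-8.2,0,0,0,0,-1,-0.2,-8.2,2,0,0,0,-1,-0.2,-8.2,4,0,0,0,-1,-0.2,-8.2,6,0,0,0,-1,-0.2,-8.2,6,0,0,0,-1]
}}

```text
clock: 11.9
tool_pos: [0.5076, -0.0691, 0.1247]
ee_rot: [[0.707, 0.708, -0.004], [0.708, -0.707, 0.001], [-0.002, -0.003, -1.0]]
force: [-0.3, 0.0, -0.2]
opening: 0.004
gripper_force: 0.0
```

```bash
python3 - <<'E'
from h import *
s=arm.get_state(); print(s['clock'],np.round(s['tool_pos'],4),s['force'])
arc(-143,-83,20,-1)
E
```

```text
11.9 [ 0.5076 -0.0691  0.1247] [-0.32022103  0.02034339 -0.24853848]
0.4, 1.2, 0, 0, 0, 5, -1, 0.3, 1.7, 0, 0, 0, 2, -1, 0.2, 2.1, 0, 0, 0, -1, -1, 0.1, 2.6, 0, 0, 0, -4, -1, 0.0, 3.0, 0, 0, 0, -7, -1, -0.0, 3.5, 0, 0, 0, -10, -1, -0.0, 3.9, 0, 0, 0, -13, -1, -0.0, 4.4, 0, 0, 0, -16, -1, -0.0, 4.9, 0, 0, 0, -19, -1, 0.0, 5.3, 0, 0, 0, -22, -1, 0.1, 5.8, 0, 0, 0, -25, -1, 0.2, 6.2, 0, 0, 0, -28, -1, 0.3, 6.6, 0, 0, 0, -31, -1, 0.5, 7.1, 0, 0, 0, -34, -1, 0.7, 7.5, 0, 0, 0, -37, -1, 0.9, 7.9, 0, 0, 0, -40, -1, 1.1, 8.3, 0, 0, 0, -43, -1, 1.3, 8.7, 0, 0, 0, -46, -1, 1.6, 9.1, 0, 0, 0, -49, -1, 1.8, 9.5, 0, 0, 0, -52, -1,
```

Emit:
{"fn": "play_rows", "kwargs": {
  "increments": [0.2,0.7,-0.1,0,0,0,-1,0.3,1.4,-0.1,0,0,0,-1,0.2,1.8,-0.1,0,0,0,-1,0.2,2.1,-0.1,0,0,-1,-1,0.1,2.6,-0.1,0,0,-4,-1,0,3,-0.1,0,0,-7,-1,0,3.5,-0.1,0,0,-10,-1,0,3.9,-0.1,0,0,-13,-1,0,4.4,-0.1,0,0,-16,-1,0,4.9,-0.1,0,0,-19,-1,0,5.3,-0.1,0,0,-22,-1,0.1,5.8,-0.1,0,0,-25,-1,0.2,6.2,-0.1,0,0,-28,-1,0.3,6.6,-0.1,0,0,-31,-1,0.5,7.1,-0.1,0,0,-34,-1,0.7,7.5,-0.1,0,0,-37,-1,0.9,7.9,-0.1,0,0,-40,-1,1.1,8.3,-0.1,0,0,-43,-1,1.3,8.7,-0.1,0,0,-46,-1,1.6,9.1,-0.1,0,0,-49,-1]
}}

```text
clock: 13.9
tool_pos: [0.5836, -0.1227, 0.1277]
ee_rot: [[-0.074, 0.997, -0.002], [0.997, 0.074, -0.001], [-0.0, -0.002, -1.0]]
force: [-2.9, -2.4, -0.4]
opening: 0.006
gripper_force: 1.2
```

```bash
python3 - <<'E'
from h import *
s=arm.get_state(); print(s['clock'],np.round(s['tool_pos'],4),s['force'])
arc(-86,-26,20,-1)
E
```

```text
13.9 [ 0.5836 -0.1227  0.1277] [-2.88003659 -2.4250364  -0.4385196 ]
-0.0, 0.4, 0, 0, 0, -3, -1, -0.1, 0.8, 0, 0, 0, -6, -1, -0.2, 1.3, 0, 0, 0, -9, -1, -0.2, 1.8, 0, 0, 0, -12, -1, -0.2, 2.2, 0, 0, 0, -15, -1, -0.2, 2.7, 0, 0, 0, -18, -1, -0.1, 3.1, 0, 0, 0, -21, -1, -0.1, 3.6, 0, 0, 0, -24, -1, 0.0, 4.0, 0, 0, 0, -27, -1, 0.1, 4.5, 0, 0, 0, -30, -1, 0.3, 4.9, 0, 0, 0, -33, -1, 0.5, 5.3, 0, 0, 0, -36, -1, 0.6, 5.7, 0, 0, 0, -39, -1, 0.8, 6.2, 0, 0, 0, -42, -1, 1.1, 6.6, 0, 0, 0, -45, -1, 1.3, 6.9, 0, 0, 0, -48, -1, 1.6, 7.3, 0, 0, 0, -51, -1, 1.9, 7.7, 0, 0, 0, -54, -1, 2.2, 8.0, 0, 0, 0, -57, -1, 2.5, 8.3, 0, 0, 0, -60, -1,
```

Emit:
{"fn": "play_rows", "kwargs": {
  "increments": [0,0.4,0,0,0,-3,-1,-0.1,0.8,0,0,0,-6,-1,-0.2,1.3,0,0,0,-9,-1,-0.2,1.8,0,0,0,-12,-1,-0.2,2.2,0,0,0,-15,-1,-0.2,2.7,0,0,0,-18,-1,-0.1,3.1,0,0,0,-21,-1,-0.1,3.6,0,0,0,-24,-1,0,4.0,0,0,0,-27,-1,0.1,4.5,0,0,0,-30,-1,0.3,4.9,0,0,0,-33,-1,0.5,5.3,0,0,0,-36,-1,0.6,5.7,0,0,0,-39,-1,0.8,6.2,0,0,0,-42,-1,1.1,6.6,0,0,0,-45,-1,1.3,6.9,0,0,0,-48,-1,1.6,7.3,0,0,0,-51,-1,1.9,7.7,0,0,0,-54,-1,2.2,8.0,0,0,0,-57,-1,2.5,8.3,0,0,0,-60,-1]
}}

```text
clock: 15.9
tool_pos: [0.6652, -0.092, 0.1277]
ee_rot: [[-0.9, 0.435, -0.001], [0.435, 0.9, -0.001], [0.001, -0.001, -1.0]]
force: [-0.8, -1.6, 0.5]
opening: 0.002
gripper_force: 1.1
```

```bash
python3 - <<'E'
from h import *
s=arm.get_state(); print(s['clock'],np.round(s['tool_pos'],4),s['force'],np.round(s['joints'],2))
arc(-26,34,20,-1)
E
```

```text
15.9 [ 0.6652 -0.092   0.1277] [-0.76674151 -1.61235661  0.50100689] [-0.24  0.55  1.44 -0.    1.15 -1.36]
-0.1, 0.5, 0, 0, 0, -3, -1, -0.1, 0.9, 0, 0, 0, -6, -1, -0.2, 1.4, 0, 0, 0, -9, -1, -0.2, 1.8, 0, 0, 0, -12, -1, -0.2, 2.3, 0, 0, 0, -15, -1, -0.2, 2.7, 0, 0, 0, -18, -1, -0.1, 3.2, 0, 0, 0, -21, -1, -0.1, 3.6, 0, 0, 0, -24, -1, 0.0, 4.1, 0, 0, 0, -27, -1, 0.1, 4.5, 0, 0, 0, -30, -1, 0.3, 5.0, 0, 0, 0, -33, -1, 0.4, 5.4, 0, 0, 0, -36, -1, 0.6, 5.8, 0, 0, 0, -39, -1, 0.8, 6.2, 0, 0, 0, -42, -1, 1.1, 6.6, 0, 0, 0, -45, -1, 1.3, 7.0, 0, 0, 0, -48, -1, 1.6, 7.4, 0, 0, 0, -51, -1, 1.9, 7.7, 0, 0, 0, -54, -1, 2.2, 8.1, 0, 0, 0, -57, -1, 2.5, 8.4, 0, 0, 0, -60, -1,
```

Emit:
{"fn": "play_rows", "kwargs": {
  "increments": [-0.1,0.5,0,0,0,-3,-1,-0.1,0.9,0,0,0,-6,-1,-0.2,1.4,0,0,0,-9,-1,-0.2,1.8,0,0,0,-12,-1,-0.2,2.3,0,0,0,-15,-1,-0.2,2.7,0,0,0,-18,-1,-0.1,3.2,0,0,0,-21,-1,-0.1,3.6,0,0,0,-24,-1,0,4.1,0,0,0,-27,-1,0.1,4.5,0,0,0,-30,-1,0.3,5.0,0,0,0,-33,-1,0.4,5.4,0,0,0,-36,-1,0.6,5.8,0,0,0,-39,-1,0.8,6.2,0,0,0,-42,-1,1.1,6.6,0,0,0,-45,-1,1.3,7.0,0,0,0,-48,-1,1.6,7.4,0,0,0,-51,-1,1.9,7.7,0,0,0,-54,-1,2.2,8.1,0,0,0,-57,-1,2.5,8.4,0,0,0,-60,-1]
}}

```text
clock: 17.9
tool_pos: [0.6798, -0.0057, 0.1279]
ee_rot: [[-0.827, -0.562, -0.0], [-0.562, 0.827, -0.001], [0.001, -0.001, -1.0]]
force: [0.3, -2.9, -0.6]
opening: 0.007
gripper_force: 1.1
```

```bash
python3 - <<'E'
from h import *
s=arm.get_state(); print(s['clock'],np.round(s['tool_pos'],4),s['force'],np.round(s['joints'],2))
arc(34,40,6,-1)
E=np.array(s['ee_rot']);print(np.degrees(np.arctan2(E[1,1],E[0,1]))-90)
im=arm.camera('side'); sc=arm.camera('scene')
a=cv2.resize(im[150:220,285:365],(400,350),interpolation=cv2.INTER_CUBIC); b=cv2.resize(sc[165:235,280:360],(400,350),interpolation=cv2.INTER_CUBIC)
save(np.hstack([a,b]),'s6.png')
for c in('side','scene'):
  for r in arm.landmark_of(c,'nozzle')[:2]: print(c,r)
E
```

```text
17.9 [ 0.6798 -0.0057  0.1279] [ 0.33640471 -2.87316525 -0.62004109] [-0.11  0.56  1.42 -0.    1.16 -2.28]
-0.0, 0.2, 0, 0, 0, -1, -1, -0.0, 0.3, 0, 0, 0, -2, -1, -0.1, 0.5, 0, 0, 0, -3, -1, -0.1, 0.6, 0, 0, 0, -4, -1, -0.1, 0.8, 0, 0, 0, -5, -1, -0.2, 0.9, 0, 0, 0, -6, -1, 
34.22119338896829
side {'centre': [327.0, 180.7], 'p': 0.67}
scene {'centre': [313.5, 196.3], 'p': 0.94}
```

View pics/s6.png

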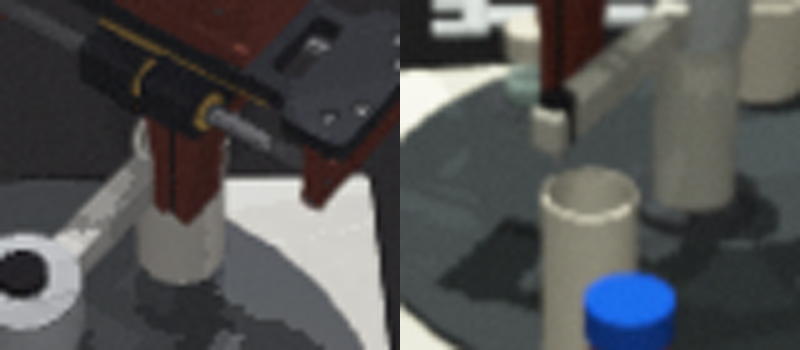

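That shows the nozzle tip at scene (314,195) and the cylinder rim's centre at (318,204), so the nozzle is still short of it. I'll work the rest out numerically.

```bash
python3 - <<'E'
from h import *
def ang(q): return q[:2],np.degrees(np.arctan2(*(q[:2]-P)[::-1])).round(1),np.hypot(*(q[:2]-P)).round(4)
for uv in((314,195),(313.5,196.3)): print('tip scene',ang(at_z('scene',uv,.118)))
print('rim scene',ang(at_z('scene',(318,204),.108)))
print('rim side(first)',ang(at_z('side',(320.5,179),.108)), 'cyl base',ang(at_z('side',(321.7,200.3),.03)),ang(at_z('scene',(317.4,232.4),.03)))
E
```

```text
tip scene (array([0.6912, 0.0234]), np.float64(32.4), np.float64(0.1109))
tip scene (array([0.6944, 0.0276]), np.float64(33.3), np.float64(0.1159))
rim scene (array([0.6921, 0.0441]), np.float64(40.3), np.float64(0.124))
rim side(first) (array([0.693 , 0.0385]), np.float64(38.0), np.float64(0.1211)) cyl base (array([0.6964, 0.0406]), np.float64(37.8), np.float64(0.1251)) (array([0.6885, 0.0352]), np.float64(38.0), np.float64(0.1155))
```

Emit:
{"fn": "play_rows", "kwargs": {
  "increments": [0,0.2,0,0,0,-1,-1,0,0.3,0,0,0,-2,-1,-0.1,0.5,0,0,0,-3,-1,-0.1,0.6,0,0,0,-4,-1,-0.1,0.8,0,0,0,-5,-1,-0.2,0.9,0,0,0,-6,-1,-0.2,1,0,0,0,-6.5,-1,-0.2,1,0,0,0,-6.5,-1,-0.2,0,0,0,0,-6.5,-1,-0.2,-1,0,0,0,-6.5,-1,-0.2,-2,-3,0,0,-6.5,-1,-0.2,-2,-7,0,0,-6.5,-1,-0.2,-2,-11,0,0,-6.5,-1,-0.2,-2,-15,0,0,-6.5,-1,-0.2,-2,-19,0,0,-6.5,-1,-0.2,-2,-22,0,0,-6.5,-1,-0.2,-2,-22,0,0,-6.5,-1,-0.2,-2,-22,0,0,-6.5,-1]
}}

```text
clock: 19.9
tool_pos: [0.6932, -0.0207, 0.3479]
ee_rot: [[-0.76, -0.65, 0.001], [-0.65, 0.76, 0.0], [-0.001, -0.001, -1.0]]
force: [-0.5, -0.1, -0.0]
opening: 0.003
gripper_force: 0.0
```

```bash
python3 - <<'E'
from h import *
def ang(q): return q[:2],np.degrees(np.arctan2(*(q[:2]-P)[::-1])).round(1),np.hypot(*(q[:2]-P)).round(4)
s=arm.get_state(); print(s['clock'],np.round(s['tool_pos'],4),s['force'])
for c in('side','scene','wrist'):
  arm.camera(c)
  for r in arm.landmark_of(c,'nozzle')[:2]: print(c,'noz',round(r['p'],2),np.round(r['centre'],1),ang(at_z(c,r['centre'],.118)))
  for t in('cylinder','beaker'):
    for r in arm.landmark_of(c,t)[:3]: print(c,t,round(r['p'],2),np.round(r['centre'],1),ang(at_z(c,r['centre'],.03)))
  for r in arm.masks_of(c,'nozzle')[:1]: print('mask',r['rect'],r['p'],r['mask'].sum())
# dark nozzle holder in side/scene
for c,(x0,x1,y0,y1) in dict(side=(295,345,150,200),scene=(295,345,160,215)).items():
  g=cv2.cvtColor(arm.camera(c),cv2.COLOR_RGB2GRAY)[y0:y1,x0:x1]
  n,l,st,ce=cv2.connectedComponentsWithStats((g<35).astype(np.uint8))
  for k in range(1,n):
    if 5<st[k,4]<200: uv=ce[k]+[x0,y0]; print(c,'dark',st[k]+[x0,y0,0,0,0],uv.round(1),ang(at_z(c,uv,.140)))
E
```

```text
19.9 [ 0.6932 -0.0207  0.3479] [-0.49097716 -0.10279632 -0.02861392]
side noz 0.84 [321.6 178.4] (array([0.6928, 0.0313]), np.float64(35.2), np.float64(0.1167))
side cylinder 0.67 [321.2 201.1] (array([0.6946, 0.0388]), np.float64(37.6), np.float64(0.1226))
side cylinder 0.67 [247.7 170.3] (array([0.5619, 0.1881]), np.float64(99.0), np.float64(0.2269))
side cylinder 0.62 [394.6 205.3] (array([ 0.845, -0.03 ]), np.float64(1.4), np.float64(0.2476))
side beaker 0.76 [264.  286.1] (array([ 0.5137, -0.1217]), np.float64(-134.4), np.float64(0.1199))
side beaker 0.46 [320.  201.4] (array([0.6917, 0.0389]), np.float64(38.5), np.float64(0.1203))
mask [279.3, 161.2, 324.9, 226.5] 0.63 967
scene noz 0.83 [320.7 197.7] (array([0.6835, 0.039 ]), np.float64(41.1), np.float64(0.1141))
scene cylinder 0.77 [317.1 231. ] (array([0.6868, 0.0303]), np.float64(36.6), np.float64(0.1112))
scene cylinder 0.68 [240.3 249.9] (array([0.8566, 0.0216]), np.float64(12.5), np.float64(0.2654))
scene cylinder 0.62 [410.8 274.8] (array([0.5896, 0.2383]), np.float64(91.6), np.float64(0.2744))
scene beaker 0.89 [352.8 
[... 833 characters left out ...]
at64(40.7), np.float64(0.1303))
side dark [330 167   6   7  14] [332.9 170. ] (array([0.7163, 0.0269]), np.float64(27.9), np.float64(0.1344))
side dark [295 181   7   5  28] [297.5 183.1] (array([0.6358, 0.019 ]), np.float64(55.1), np.float64(0.067))
scene dark [295 160  34   5 157] [311.3 161.8] (array([ 0.65  , -0.0745]), np.float64(-36.3), np.float64(0.0651))
scene dark [312 171  14   5  38] [317.3 172.9] (array([ 0.6608, -0.0228]), np.float64(11.8), np.float64(0.0647))
scene dark [295 172   6   5  23] [297.3 174.3] (array([ 0.7021, -0.0355]), np.float64(0.3), np.float64(0.1046))
scene dark [314 185   7   4  19] [317.3 186.2] (array([0.6858, 0.0277]), np.float64(35.8), np.float64(0.1089))
```

```bash
python3 - <<'E'
from h import *
c='wrist'; g=arm.camera(c); m=arm.masks_of(c,'spout')[0]; print(m['p'],m['rect'])
pts=np.argwhere(m['mask'])[:,::-1]
w=np.array([at_z(c,p,.146)[:2] for p in pts[::3]])-P
r=np.hypot(*w.T); k=(r>.035)&(r<.11); a=np.degrees(np.arctan2(w[k,1],w[k,0]))
for lo in(.035,.06,.085): s=(r[k]>lo)&(r[k]<lo+.025); print(lo,s.sum(),a[s].mean().round(1),np.percentile(a[s],[5,95]).round(1))
print('cap',w[r<.024].mean(0))
E
```

```text
0.73 [337.0, 93.0, 379.0, 215.9]
0.035 81 37.3 [28.4 44.7]
0.06 80 38.4 [33.  42.9]
0.085 70 39.1 [35.3 42.8]
cap [ 0.00088212 -0.00096222]
```

```bash
python3 -c "
from workcell import arm
print(arm.get_state()['clock'],arm.finish_job())"
```

```text
the job is handed in; nothing more can be done
20.85 None
```

The job is handed in at 20.9 s on the robot's clock: the nozzle rested over the middle of the beaker for about 1.5 s, then I pushed it back and left it within about 3 mm of the cylinder's middle, as measured. The arm was well clear, and nothing but the spout was touched as far as the pictures and force readings show.

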